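# Sweep the loose knobs off the repair stand into the parts tray

## Robot

A 7-joint arm with a two-finger parallel gripper is mounted at the origin on the work surface. World frame = base frame: x ahead of the robot, y to its left, z up, the work surface at z = 0. Lengths are in m, angles in rad, forces in N, time in s.
With the tool pointing down it reaches from about 0.425 to 0.875 m from the base axis. Payload 9.9 kg.
Tool frame: the origin (TCP) lies midway between the tips of the shut fingers; the grasp point (between the pads) lies 19 mm behind it; z points along the fingers, y is the line along which they close (so a half turn about z gives the same grasp; the last joint's range is limited). The gripper opens to 85 mm and grips with 20 to 120 N. Pads are 22 mm wide; open, the fingers measure 114 mm over their backs; the gripper's body (76 mm by 85 mm) begins 54 mm behind the grasp point. The pads swing forward as they close: fully open they stand 13 mm farther back than shut.
Start: joints at [1.152, 0.576, 0.025, 1.437, -0.015, 1.129, -0.057], TCP at [0.222, -0.638, 0.231] pointing down, gripper open.
Joint ranges: [-2.76, 2.76], [-0.34, 2.15], [-1.52, 1.57], [0.19, 2.46], [-1.09, 4.23], [0.17, 1.99], [-2.82, 2.82]. Speed limits (rad/s): [2.22, 2.22, 3.01, 3.01, 3.14, 3.14, 3.14].

## Interface

Orientations are given as [roll, pitch, yaw] about the fixed x, y, z axes, in that order (R = Rz(yaw) Ry(pitch) Rx(roll)).
In Python, from rig import manip, solver, read_camera, job_done gives the robot as it stands. Calls block until the motion is done:
- manip.reach(position, orientation): joint-space move of the TCP to a pose.
- manip.move_straight(position, ori=None, v=0.15): straight line of the TCP; ori=None keeps the orientation; v is the mean speed in m/s.
- manip.movej(angles): joint-space move.
- manip.gripper_to(opening, effort=None): finger opening in m; effort is the grip in N (None keeps the last); returns when the fingers have stopped.
- manip.hold(seconds).
- solver.ik(position, orientation): joint angles nearest the present ones, or None.
- read_camera(name): name is "side" or "top" or "wrist"; returns a dict with "color" (480x640x3 uint8, red, green, blue), "depth" (480x640 float32, m along the optical axis (not along the pixel's ray), 0 where there is no reading), "vfov" (degrees; the focal length in pixels is half the picture's height over the tangent of half this angle, whatever the lens; pixels are square), "cx", "cy" (the principal point, pixels), "dist_coeffs" ([k1, k2, p1, p2, k3] as OpenCV has them; the pictures are not rectified), "xyz" and "attitude" of the camera in the world; the wrist camera has in their place "tool_from_camera" (4x4, takes a point from camera to tool coordinates, whose origin is the TCP and whose axes are the flange's). Camera axes: x right, y down, z forward; pixel columns grow to the right and rows downward; lengths in m; the calibration is good to about 2 mm. A picture is of the moment at which its call begins: read the wrist's pose just before it.
A pose or a line that the arm cannot do raises manip.IKError and nothing moves.
- job_done(): hands the job in; it is judged then, once.
Readings, each from a call of its own:
- manip.current_t(): time.
- manip.current_joint_pos(): joint angles.
- manip.current_qvel(): joint speeds.
- manip.current_joint_torque(): joint torques, N m.
- manip.current_ee_pos(): TCP position.
- manip.current_tool_rot(): TCP orientation.
- manip.current_force(): force on the tool from outside, world axes, zero at the start.
- manip.current_moment(): the same for the moment, N m.
- manip.current_gripper_width(): finger opening in m.
- manip.current_gripper_force(): force on a finger pad.
Only numpy, scipy, OpenCV 4.12 (cv2) and the standard library are available. Lean on these libraries where they do the work, as an engineer would, in place of code of your own. Each camera call takes 0.05 s, during which the arm holds its last target. There are 200 camera calls.

## Task

Sweep the three loose black control knobs off the top of the low repair stand, over its edge, into the open metal parts tray that stands against one side of it, using your fingertips as a brush: push them along, never lift or carry them. Leave the tall metal can standing where it is among the knobs, do not disturb the screwdriver or the jar, and finish with all three knobs lying in the tray.

Things in the scene. Friction and masses are not known exactly. Their poses are not given: they have to be found in the camera images.
- stand: Low fixed repair stand: a wooden block with a flat grey top without rims, 250 mm along its x, 260 mm along its y, 40 mm high. Origin at the centre of its underside, on the table; z up. The tray stands against its +y side or its -y side; a shut case stands against the other.
- tray: Open-topped aluminium parts tray, fixed on the table, 250 mm along its x, 130 mm along its y, 25 mm high, walls and floor 4 mm thick, its axes parallel to the stand's. Its rim is 15 mm below the stand's top, its long wall 2 mm from the stand's side. Origin at the centre of its underside.
- case: Shut flat dark steel instrument case with three thin ribs on its lid and a small handle on one end, fixed on the table against the opposite side of the stand from the tray, 250 mm along its x, 130 mm along its y, 30 mm high. Not to be used. Origin at the centre of its underside.
- knob_skirted: Loose black knob with a skirt, standing on the stand: skirt 30 mm across and 6 mm high, then tapering to a 20 mm top, 18 mm high in all, about 30 g. Origin at the centre of its underside, z up.
- knob_plain: Loose black cylindrical fluted knob standing on the stand, 26 mm across, 16 mm high, about 30 g. Origin at the centre of its underside, z up.
- knob_pointer: Loose black pointer knob standing on the stand: a disc 28 mm across and 8 mm high with a bar 26 x 9 mm on it along its x, 18 mm high in all, about 30 g. Origin at the centre of its underside, z up.
- can: Bystander: upright aluminium valve can, 26 mm across, 45 mm high, loose, standing on the stand among the knobs. The can and the three knobs each have a lane of their own across the stand, the lanes running along the stand's y and lying at least 48 mm apart, centre to centre, along the stand's x. Origin at the centre of its underside, z up.
- screwdriver: Bystander: screwdriver, 170 mm long, lying loose on the table beyond the stand. Origin on the table under its middle; it lies along its x.
- jar: Bystander: small closed amber jar, 54 mm across, 65 mm high, standing loose on the table beyond the stand. Origin at the centre of its underside.
Things that resemble listed ones, but are neither listed nor needed, are in the scene too. Leave any green look-alike of the knob_plain alone. What is shaped like the knob_pointer but pink is not meant.

How it is judged:
By the outcome, as a careful person would: the job done as asked, in the order asked, and still so for the second after the job is handed in, with the robot touching nothing.
It also fails if it takes over 51 s, if anything falls off the work surface, if the arm or the gripper's body presses on something with over 40 N, if the wrist force passes 120 N, or if a joint passes its speed limit or range.

## Working session

There is one attempt and no reset: what is moved stays moved. The work goes in short steps, each a Python script; the robot and the scene stay as the last script left them, time stands still between calls to the robot, and variables do not carry over. Pictures are saved under pics/ and viewed, at most 10 in all, crops included, and the job is handed in when it is done.

```bash
mkdir -p pics; ls
cat > h.py <<'E'
import numpy as np, cv2
from scipy.spatial.transform import Rotation as R
from rig import manip, solver, read_camera, job_done
def cam(n):
    c=read_camera(n); np.savez(n+'.npz',**{k:np.array(v) for k,v in c.items()}); return c
def world(c,uv,z=None):
    """pixels -> world points, by depth or by intersecting plane z"""
    uv=np.atleast_2d(np.float64(uv)); f=240/np.tan(np.radians(float(c['vfov']))/2)
    K=np.array([[f,0,float(c['cx'])],[0,f,float(c['cy'])],[0,0,1]])
    r=cv2.undistortPoints(uv[:,None],K,np.float64(c['dist_coeffs']))[:,0]
    r=np.c_[r,np.ones(len(r))]
    M=A(c['attitude']); o=np.array(c['xyz'])
    if z is None:
        d=c['depth'][uv[:,1].astype(int),uv[:,0].astype(int)][:,None]; return o+(r*d)@M.T
    w=r@M.T; return o+w*((z-o[2])/w[:,2])[:,None]
def A(a):
    a=np.array(a); return a if a.shape==(3,3) else R.from_euler('xyz',a).as_matrix()
E
python3 - <<'E'
from h import *
for n in('top','side'):
    c=cam(n); cv2.imwrite(f'pics/{n}0.png',c['color'][...,::-1]); print(n,c['xyz'],c['attitude'],c['vfov'],c['dist_coeffs'])
print(manip.current_tool_rot(),manip.current_t())
E
```

```text
pics
top [0.51259868 0.01113625 0.72386159] [-3.03180224 -0.00992747 -1.59094301] 56.38886419100598 [0.02686355 0.         0.         0.         0.        ]
side [0.1387683  0.50441945 0.41114112] [-2.08630362 -0.01255455 -2.43498972] 51.17828424602975 [-0.10185847  0.          0.          0.          0.        ]
[-3.14004483e+00  3.90456538e-05  3.34787896e-01] 0.1
```

View pics/top0.png

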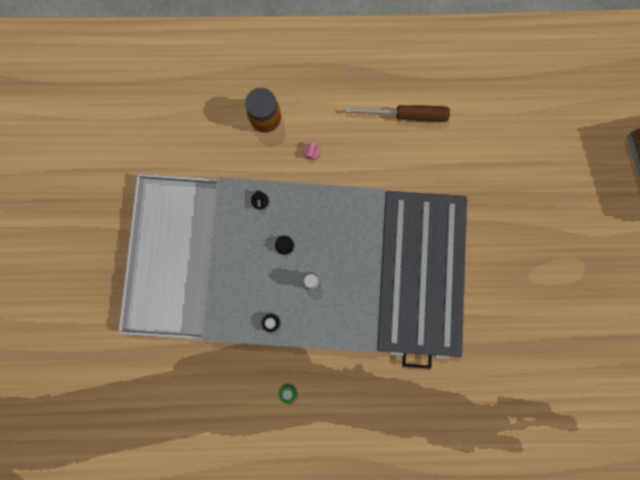

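View pics/side0.png

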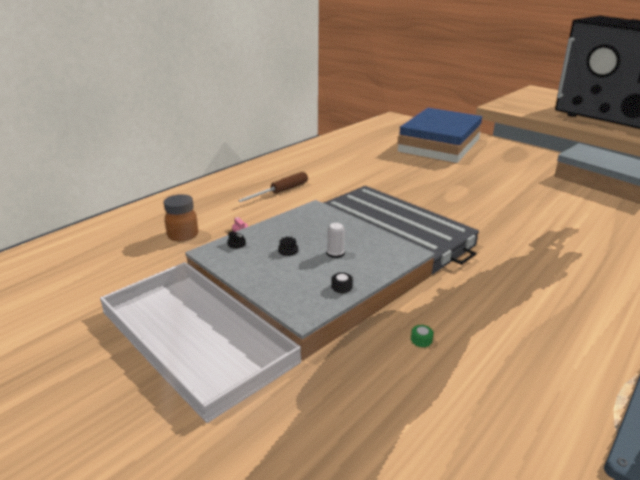

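Top view: the tray is on the left (+y) and the case on the right. The black knobs are the pointer (260,201), the skirted or plain one at (285,245), and the light-topped one at (270,323). The can is at (311,282). The pink pointer look-alike (312,150) and the green plain look-alike (288,394) stand on the table off the stand and are left alone.

Run:
```python
from h import *
c=dict(np.load('top.npz'))
P=world(c,[(218,179),(386,191),(379,352),(204,341)],.04);print('stand',P.round(3).tolist())
e=P[0]-P[1]+P[3]-P[2]; print('dir to tray',np.degrees(np.arctan2(e[1],e[0])), 'centre',P.mean(0))
print('tray',world(c,[(139,177),(122,333)],.025).round(3).tolist())
img=c['color'].astype(int); g=img.max(2)
d=world(c,[(300,200)]);print(d)
for n,(u,v),z in(('pointer',(260,201),.052),('mid',(285,245),.053),('light',(270,323),.055),('can',(311,282),.085)):
    s=g[v-16:v+17,u-16:u+17]; m=(s<45) if n!='can' else (s>150)
    if n=='light': m=cv2.convexHull(np.argwhere(m).astype(np.int32)[:,::-1]).reshape(-1,2); mm=np.zeros((33,33),np.uint8);cv2.fillConvexPoly(mm,m,1);m=mm>0
    q=np.argwhere(m); uv=q.mean(0)[::-1]+[u-16,v-16]; w=world(c,uv,z)[0]
    print(n,uv.round(1),m.sum(),np.ptp(q,0),w.round(3), np.hypot(*w[:2]))
cv2.imwrite('pics/crop.png',cv2.resize(c['color'][170:350,220:340,::-1],None,fx=3.3,fy=3.3,interpolation=cv2.INTER_CUBIC))
```

```text
stand [[0.681, 0.163, 0.04], [0.657, -0.098, 0.04], [0.413, -0.078, 0.04], [0.435, 0.182, 0.04]]
dir to tray 85.01902988165234 centre [0.54648114 0.04216762 0.04      ]
tray [[0.69, 0.29, 0.025], [0.448, 0.309, 0.025]]
[[0.64565458 0.03613826 0.03956212]]
pointer [259.3 199.7] 196 [17 16] [0.645 0.098 0.052] 0.652066841784337
mid [283.8 244.7] 254 [17 17] [0.575 0.061 0.053] 0.578483094747957
light [270.1 322.4] 243 [17 16] [0.461 0.082 0.055] 0.4682420830314049
can [310.6 280.5] 120 [11 11] [0.521 0.021 0.085] 0.5209478745021752
```

View pics/crop.png

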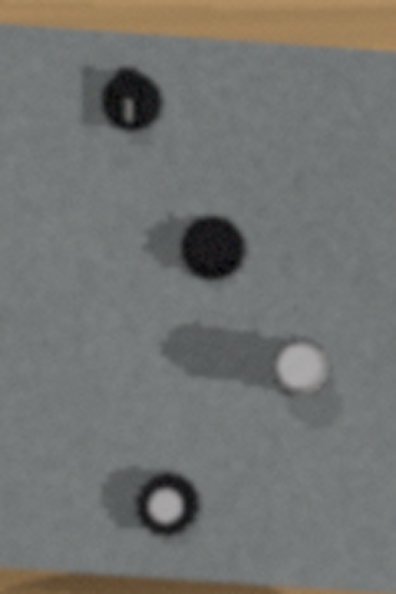

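All three black knobs are confirmed: the one with the white mark is the pointer, plus the all-black one and the light-topped one. I'll sweep each with the fingertips slightly open, as a small fork, along its lane.

```bash
cat > sweep.py <<'E'
from h import *
a=np.radians(85); u=np.array([np.cos(a),np.sin(a)]); v=np.array([u[1],-u[0]])
K={'pointer':(.645,.098),'mid':(.575,.061),'light':(.461,.082)}
def P(s,t,z): return [*(s*v+t*u),z]
def ori():
    q=manip.current_joint_pos(); best=None
    for y in(a,a-np.pi):
        j=solver.ik(P(.5,.1,.12),[np.pi,0,y]) 
        if j is not None and (best is None or np.abs(np.subtract(j,q)).max()<best[0]): best=(np.abs(np.subtract(j,q)).max(),y)
    print('yaw',best); return [np.pi,0,best[1]]
def sweep(n,o,t_end=.248,ds=0):
    k=np.array(K[n]); s=k@v+ds; t0=k@u-.038
    manip.reach(P(s,t0,.12),o)
    manip.move_straight(P(s,t0,.065),v=.15); manip.move_straight(P(s,t0,.0435),v=.05)
    print(n,np.round(manip.current_ee_pos(),4),P(s,t0,.0435),np.round(manip.current_force(),1))
    manip.move_straight(P(s,t_end,.0435),v=.08)
    print('end',np.round(manip.current_ee_pos(),4),np.round(manip.current_force(),1))
    manip.move_straight(P(s,t_end,.12),v=.2); print('t',manip.current_t())
E
python3 - <<'E'
from sweep import *
manip.gripper_to(.012,20)
print(manip.current_gripper_width(),manip.current_t())
o=ori(); sweep('pointer',o)
c=cam('side'); cv2.imwrite('pics/s1.png',c['color'][130:430,80:480,::-1])
E
```

```text
0.01197158372722526 0.7833
yaw (np.float64(1.0478413804213784), np.float64(1.4835298641951802))
pointer [0.6416 0.0602 0.0433] [np.float64(0.641688081775589), np.float64(0.06014460147251369), 0.0435] [-0.2 -0.5  0.5]
end [0.6533 0.1911 0.0435] [ 1.2 -0.4  0.3]
t 7.1083
```

View pics/s1.png

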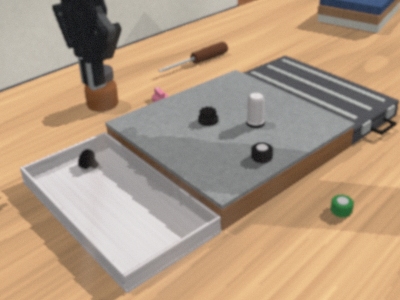

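The pointer knob lies in the tray (crop pixel 88,158), and the can (256,110) is untouched. Next are the other two.

Run:
```python
from sweep import *
o=ori(); sweep('mid',o,ds=.001); sweep('light',o)
manip.reach([.5,-.2,.25],o)
c=cam('top'); print(manip.current_t()); cv2.imwrite('pics/t2.png',c['color'][60:420,100:520,::-1])
```

```text
yaw (np.float64(0.4546800050139532), np.float64(1.4835298641951802))
mid [0.5726 0.023  0.0433] [np.float64(0.5726842764736807), np.float64(0.023057445729766), 0.0435] [0.1 1.8 0.2]
end [0.588  0.197  0.0435] [-0.3 -0.5  0.3]
t 11.9083
light [0.4576 0.0442 0.0434] [np.float64(0.457688081775589), np.float64(0.04414460147251368), 0.0435] [-0.2  0.2  1.1]
end [0.472  0.2072 0.0435] [-0.6  0.2  0.3]
t 16.5583
18.1917
```

View pics/t2.png

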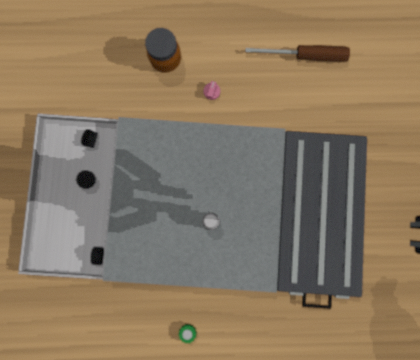

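All three knobs appear in the tray, at crop pixels (90,139), (87,180) and (97,256). The can is still at full-image pixel (311,281). The last knob is close to the stand, so I'll check its height and that everything is at rest.

Run:
```python
from h import *
c0=dict(np.load('top.npz'))
manip.hold(.5); c=cam('top')
print('changed px',int((np.abs(c['color'].astype(int)-c0['color']).max(2)>40)[60:420,100:490].sum()))
for u,v in((190,199),(187,240),(197,316)):
    p=np.array([(x,y) for x in range(u-12,u+13) for y in range(v-12,v+13) if c['color'][y,x].max()<45]); w=world(c,p)
    print(w.min(0).round(3),w.max(0).round(3), 't',np.round((w[:,:2]@[.087,.996]).min(),3))
s=cam('side'); cv2.imwrite('pics/s3.png',cv2.resize(s['color'][240:420,90:310,::-1],None,fx=3,fy=3))
```

```text
changed px 0
[0.644 0.204 0.009] [0.669 0.226 0.03 ] t 0.261
[0.513 0.011 0.018] [0.603 0.231 0.724] t 0.056
[0.46  0.011 0.014] [0.513 0.205 0.724] t 0.056
```

View pics/s3.png

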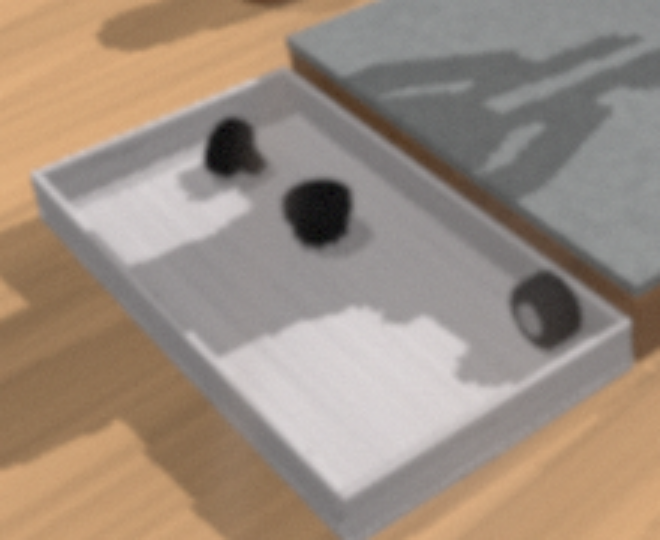

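The picture shows all three knobs at rest on the tray floor, at crop pixels (232,147), (318,213) and (545,310). The robot is clear of everything.

```bash
python3 -c "
from rig import job_done; print(job_done())"
```

```text
the job is handed in; nothing more can be done
None
```

I swept all three black knobs into the tray, where they came to rest on its floor. The can, screwdriver and jar were not disturbed, and I handed the job in after about 19 s of the 51 s allowed.

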